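# Undo the filter box lid and hold it at the set angle

### The arm

A 6-joint arm with a two-finger parallel gripper is mounted at the origin on a cart in front of the work surface, level with it; the furniture and walls round the work are solid. World frame = base frame: x ahead of the robot, y to its left, z up, the work surface at z = 0. Lengths are in m, angles in rad, forces in N, time in s.
With the tool pointing down it reaches from about 0.3 to 0.75 m from the base axis. Payload 8.5 kg.
Tool frame: the origin (TCP) lies midway between the tips of the shut fingers; the grasp point (between the pads) lies 19 mm behind it; z points along the fingers, y is the line along which they close (so a half turn about z gives the same grasp; the last joint's range is limited). The gripper opens to 88 mm and grips with 3 to 60 N. Pads are 18 mm wide; open, the fingers measure 123 mm over their backs; the gripper's body (75 mm by 187 mm) begins 45 mm behind the grasp point.
Start: joints at [1.078, 0.381, 1.297, -0, 1.464, -0.215], TCP at [0.151, 0.529, 0.239] pointing down, gripper open.
Joint ranges: [-3.11, 3.11], [-0.89, 2.33], [0.22, 2.48], [-1.42, 4.56], [0.17, 2.85], [-2.88, 2.88]. Speed limits (rad/s): [2.39, 2.39, 3.14, 3.14, 3.14, 3.14].

### API

Orientations are given as a rotation vector (axis times angle).
In Python, from plant import manip, viewer, finish_job gives the robot as it stands. The module is installed in compiled form; this text tells all that it offers.
- The arm moves only by the tool send_rows, never from a script. Its argument "targets" is one flat list of numbers, 5 for each row, row after row: the finger opening in mm, from 0 to 88.1, then the shift along the tool's x, y, z in units of 40 mm (1.0 is 40 mm), then the turn about the tool's z in degrees. A call has exactly 5 rows; each row shifts and turns the commanded pose from where the row before left it, along the tool's axes as they then stand; what a row does not reach is not made up. A row lasts 1/10 s, in which the tool goes at most 50 mm and 8.59 degrees, less where a joint would pass 70% of its speed; a pose out of reach is approached as far as the arm can. A call is refused whole if a number of a shift passes 1 or a number of a turn 8.59, either way. A call with a gripper value outside its range is refused whole. The fingers move at their own pace and stop on an object; "force" is the grip in N (left out, the last holds). Time passes only in rows, so rows that do not move let the fingers close, or fill a call up. It gives the time, the measured TCP pose, the force, the opening and the grip force at its end, in the units of the state.
- manip.read_state(): the state, without advancing time (a new reading comes with each control period).
- viewer.capture(name): name is "scene" or "top"; returns a dict with "color" (400x640x3 uint8, red, green, blue), "camera_matrix" (3x3 intrinsics, pixels), "camera_from_world" (4x4, takes a point from world to camera coordinates). Camera axes: x right, y down, z forward; pixel columns grow to the right and rows downward; lengths in m; the calibration is good to about 2 mm. A picture is of the moment at which its call begins. There is no depth.
- finish_job(): hands the job in; it is judged then, once.
The state is a dict: "t": time; "qpos": joint angles; "dq": joint speeds; "tau": joint torques, N m; "ee_pos": TCP position; "orientation": TCP orientation; "force": force on the tool from outside, world axes, zero at the start; "ft_torque": the same for the moment, N m; "opening": opening from 0.0 (shut) to 1.0 (fully open); "gripper_force": force on a finger pad.
Only numpy, scipy, OpenCV 4.12 (cv2) and the standard library are available. Lean on these libraries where they do the work, as an engineer would, in place of code of your own. Each camera call takes 0.05 s, during which the arm holds its last target. There are 200 camera calls.

### The job

The lid of the suction filter box has lost its stay, and a colleague wants it held open at the angle shown by the setting bar beside it. With the T-handled key, turn the captive screw on the box's front ledge until its dog points along the lid's front edge and is clear of the lid, keeping the gripper itself off the box until that is done, and set the key back upright in its stand. Then raise the lid until it is in line with the setting bar and finish while still holding it there, without shifting the setting bar or the other things on the worktop.

Things in the scene. Friction and masses are not known exactly. Their poses are not given: they have to be found in the camera images.
- filter_box: White sheet-metal suction filter box, 160 (x) x 170 (y) x 60 mm plus lid, fixed to the worktop. Origin: centre of its underside; its -x side is the front (towards the robot), z up. A 52 mm wide ledge, 30 mm deep, sticks out at the middle of the front and carries the captive screw, whose axis stands 92 mm in front of the origin. The lid closes the top (its upper face 65.5 mm above the worktop).
- lid (a joint): Angle of the lid, rad: 0 shut (level), growing as the front edge rises; limit 1.7. The lid is a 158 x 174 x 5 mm plate of about 0.4 kg on an almost frictionless hinge along its rear edge: it falls shut when let go. The screw's dog blocks it until turned clear.
- lid_hinge (a point): On the hinge line, mid width, 82 mm behind the box's origin and 63 mm above the worktop. Its y axis is the hinge line, its -x axis points along the lid to its front edge and its z axis is square to the lid (both turn with the lid). Positive lid angle is a turn about +y.
- lid_handle (a point): Middle of the lid's handle: a round steel bar of 10 mm diameter, 100 mm long, parallel to the hinge, carried by a post at each end; its centre is 118 mm in front of the hinge line and 42.5 mm above it when the lid is shut (40 mm above the lid's face). A gripper may pinch it from above and stay pointing down while the bar turns between the pads. Axes as lid_hinge.
- setting_bar (a joint): Angle of the setting bar, rad, same zero, axis and sense as the lid's: the lid is in line with the bar when both read the same. Stiff clamped; starts between 0.45 and 0.95.
- bar_tip (a point): Free end of the setting bar: a dark steel bar 150 mm long, 8 x 8 mm in section, pivoted on the lid's hinge line on the box's right (-y) side, 7 mm clear of the lid's edge. The tip is 156 mm from the hinge line, 98 mm to the right of mid width; its -x axis points from the pivot along the bar.
- screw (a joint): Angle of the captive screw, rad: 0 with its dog pointing straight back over the lid; turns counter-clockwise seen from above, to a stop at 1.7; at 1.57 the dog points along the lid's front edge to the left (+y of the box) and is clear of the lid. Starts between 0 and 0.3. Friction about 0.12 N m, stays where left.
- screw_head (a point): Centre of the top of the screw's head, 80.5 mm above the worktop. The head is an upright steel bar 22 mm long, 6 mm wide, 10 mm high, lying along the point's x axis, which is also the direction in which the dog points (a 12 mm wide, 4 mm thick tongue under the head, reaching 24 mm from the axis). z up.
- key: T-handled fork key, 106 mm tall, 0.14 kg, standing fork down in its stand. Origin: middle of the fork's lower end; z runs up the shaft. The fork is 24 (x) x 23 (y) mm with a slot 9 mm wide and 9 mm deep, open at both ends, running along the key's x axis; it fits over the screw's head (both ways round). The roof of the slot then sits on the head's top, the key's origin 71.5 mm above the worktop.
- key_tip (a point): The key's origin: middle of the lower end of the fork.
- key_grip (a point): Middle of the key's handle, 95 mm above key_tip: a black bar 56 (x) x 14 (y) x 22 (z) mm, parallel to the slot; the shaft below it has 10 mm diameter.
- key_stand: Dark steel stand, fixed: 64 mm square foot 8 mm thick with a round cup, 46 mm outer and 40 mm inner diameter, rim 32 mm above the worktop. Origin: centre of the underside; the key's foot stands on the cup's floor, 8 mm up.
- eraser_wheel_box: Bystander, flat clear-lidded box 36x50x16 mm; origin under its middle. Leave alone.
- syringe: Bystander, thin black syringe lying, 98x16x20 mm; origin under its middle. Leave alone.
- stone_model: Bystander, two-part stone model of teeth, 56x66x49 mm; origin under its middle. Leave alone.
- powder_jar: Bystander, round jar 46x46x58 mm; origin under its middle. Leave alone.
- big_jar: Bystander, round jar 50x50x58 mm; origin under its middle. Leave alone.
- carver: Bystander, thin steel carver lying, 20x172x9 mm; origin under its middle. Leave alone.
- plaster_model: Bystander, white plaster model of teeth, 56x65x50 mm; origin under its middle. Leave alone.
There are look-alikes about, which are no part of the job. Of the things shaped like the key, the bare steel one is meant.

How it is judged:
By the outcome, as a careful person would: the job done as asked, in the order asked, and still so for the second after the job is handed in, while the arm keeps its last pose, push and grip.
It also fails if it takes over 64 s, if anything falls off the work surface, if the arm or the gripper's body presses on something with over 40 N, if the wrist force passes 120 N, or if a joint passes its speed limit or range.

## Working session

There is one attempt and no reset: what is moved stays moved. The work goes in short steps, Python scripts to look and compute and a tool call to move; the robot and the scene stay as the last step left them, time stands still between calls to the robot, and variables do not carry over. Pictures are saved under pics/ and viewed, at most 10 in all, crops included, and the job is handed in when it is done.

Besides the shell and the picture viewer there is one more tool, called after "Request:" as a command line: name --argument value ..., lists and objects as JSON in quotes. send_rows: Moves the arm, as the interface text tells. Its arguments: {"type":"object","properties":{"targets":{"type":"array","items":{"type":"number"}},"force":{"type":"number"}},"required":["targets"]}

```bash
mkdir -p pics; cat > h.py <<'E'
import numpy as np, cv2, pickle
from plant import manip, viewer, finish_job
def cap(n):
    d=viewer.capture(n); pickle.dump(d,open(f'{n}.pkl','wb')); return d
def ld(n): return pickle.load(open(f'{n}.pkl','rb'))
def proj(d,p):
    p=np.atleast_2d(p); T=d['camera_from_world']; c=p@T[:3,:3].T+T[:3,3]; q=c@d['camera_matrix'].T
    return q[:,:2]/q[:,2:]
def ray(d,uv):
    T=d['camera_from_world']; R=T[:3,:3]; o=-R.T@T[:3,3]
    v=R.T@np.linalg.solve(d['camera_matrix'],[uv[0],uv[1],1]); return o,v
def atz(d,uv,z):
    o,v=ray(d,uv); return o+v*(z-o[2])/v[2]
def crop(d,x0,y0,x1,y1,s,n):
    im=cv2.resize(d['color'][y0:y1,x0:x1,::-1],None,fx=s,fy=s,interpolation=cv2.INTER_CUBIC); cv2.imwrite('pics/'+n,im)
E
python3 - <<'E'
from h import *
a=cap('scene');b=cap('top')
crop(a,0,0,640,400,1.25,'s0.png');crop(b,0,0,640,400,1.25,'t0.png')
for d in(a,b):print(ray(d,(320,200)),d['camera_matrix'][0,0])
s=manip.read_state();print(s['t'],s['ee_pos'],s['orientation'],s['opening'])
E
```

```text
(array([-0.37538377, -0.69809308,  0.77191169]), array([ 0.68645995,  0.53857937, -0.48882349])) 448.08237905763673
(array([0.37269378, 0.03032497, 1.38029906]), array([ 0.14487368, -0.01323663, -0.98942964])) 441.20283278994134
0.1 [0.15072468 0.5287079  0.23820092] [-4.35008070e-01 -3.11087119e+00  1.85378937e-03] 1.0028289405794637
```

View pics/s0.png

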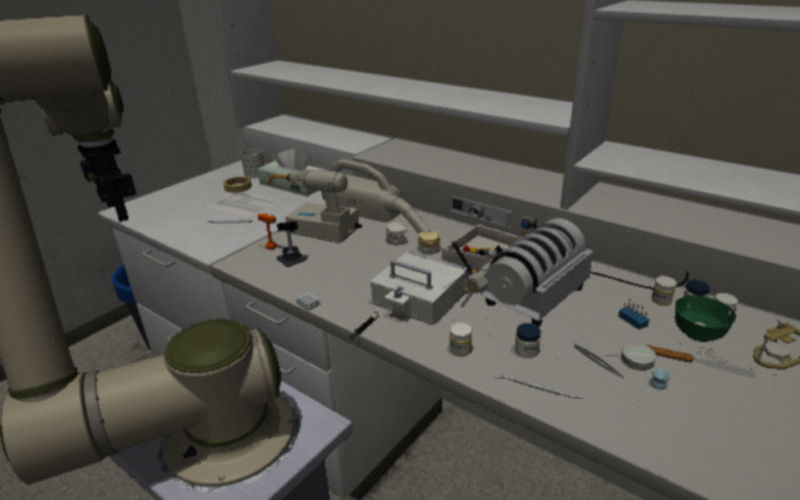

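View pics/t0.png

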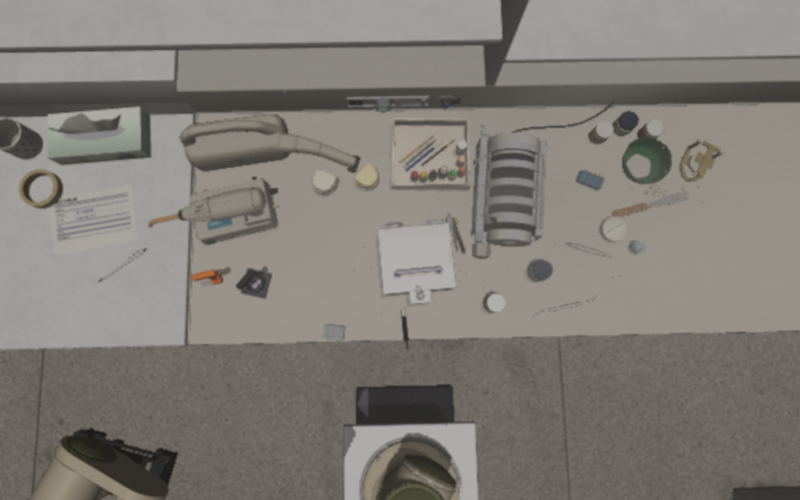

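The scene shows the box at about (420,285), the key in its stand at (290,240) and an orange look-alike at (268,230). In the top view the box is at (416,260) and the key at (255,282). Next I'll enlarge these.

```bash
python3 - <<'E'
from h import *
a=ld('scene');b=ld('top')
def t(d,x,y,w,h,s): return cv2.resize(d['color'][y:y+h,x:x+w,::-1],None,fx=s,fy=s,interpolation=cv2.INTER_CUBIC)
def bright(i): return np.clip(i.astype(float)*1.4,0,255).astype(np.uint8)
A=np.hstack([t(b,296,170,80,80,5),t(a,292,190,80,80,5)]) 
B=np.hstack([t(b,184,204,40,40,5),t(a,210,170,40,40,5),t(b,320,226,32,20,12.5)[:200,:400]])
B=np.hstack([B[:,:400],cv2.resize(b['color'][224:246,318:362,::-1],(400,200),interpolation=cv2.INTER_CUBIC)])
cv2.imwrite('pics/c1.png',bright(np.vstack([A,B])))
E
```

```text
(no output)
```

View pics/c1.png

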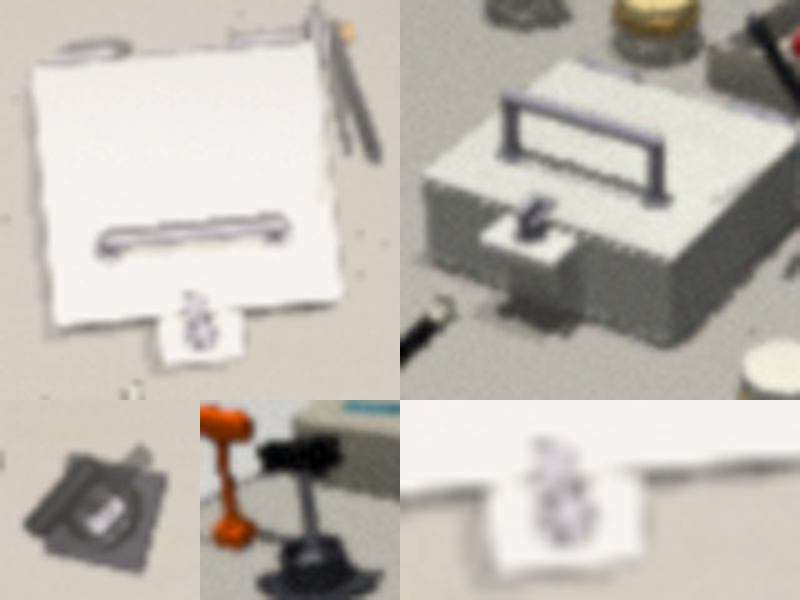

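The lid corners, handle ends, key handle, stand foot and screw are all readable in the crop. The dog at tile (192,297) points slightly left of straight back. I'll fit the poses and overlay the model to check them.

```bash
cat >> h.py <<'E'
def box2w(p,b):
    x,y,th=b; c,s=np.cos(th),np.sin(th); p=np.atleast_2d(p)
    return np.c_[x+c*p[:,0]-s*p[:,1], y+s*p[:,0]+c*p[:,1], p[:,2]]
E
python3 - <<'E'
from h import *
from scipy.optimize import least_squares
a=ld('scene');b=ld('top')
T=lambda L,x0,y0,u,v:np.array([[u+(x-x0+.5)/5-.5,v+(y-y0+.5)/5-.5] for x,y in L])
P=np.array([[.082,.087,.0655],[.082,-.087,.0655],[-.076,-.087,.0655],[-.076,.087,.0655],[-.036,.05,.1055],[-.036,-.05,.1055]])
tb=T([(33,68),(325,45),(340,298),(57,325),(103,238),(287,222)],0,0,296,170)
ta=T([(565,60),(800,128),(672,255),(425,175),(508,97),(660,145)],400,0,292,190)
for w in((1,0),(0,1),(1,1)):
    f=lambda q:np.r_[w[0]*(proj(b,box2w(P,q))-tb).ravel(),w[1]*(proj(a,box2w(P,q))-ta).ravel()]
    r=least_squares(f,[.5,0,0],loss='soft_l1');print(r.x,np.round(f(r.x),1).tolist())
q=r.x
print('screw',box2w([-.092,0,.08],q))
foot=T([(75,455),(165,475),(145,572),(45,548)],0,400,184,204)
F=np.array([atz(b,x,.008) for x in foot]);print('stand',F.mean(0),np.linalg.norm(F-np.roll(F,1,0),axis=1))
H=T([(60,497),(90,463),(30,532)],0,400,184,204);G=[atz(b,x,.114) for x in H];print('grip top',G)
Ha=T([(300,446),(258,455),(342,446)],200,400,210,170);print('grip scene',[atz(a,x,.114) for x in Ha])
# overlay
A=cv2.resize(a['color'][170:260,330:420,::-1],None,fx=4.4,fy=4.4,interpolation=cv2.INTER_CUBIC)
B=cv2.resize(b['color'][165:255,300:390,::-1],None,fx=4.4,fy=4.4,interpolation=cv2.INTER_CUBIC)
im=np.clip(np.hstack([B,A])*1.4,0,255).astype(np.uint8)
for ang in np.arange(.45,.96,.1):
    p=box2w([[.082-.156*np.cos(ang),-.098,.063+.156*np.sin(ang)],[.082,-.098,.063]],q)
    for d,o,x in((b,(300,165),0),(a,(330,170),396)):
        t=(proj(d,p)-o)*4.4+[x+2,2]
        cv2.circle(im,tuple(np.round(t[0]).astype(int)),2,(0,0,255),-1);cv2.circle(im,tuple(np.round(t[1]).astype(int)),2,(0,255,0),-1)
cv2.imwrite('pics/o1.png',im)
E
```

```text
[ 0.54446927 -0.02704155  0.05901487] [0.2, -1.1, -1.0, -1.0, 1.0, 0.2, -0.5, -0.5, 1.7, 1.2, -0.8, 1.6, 0.0, -0.0, 0.0, 0.0, -0.0, 0.0, -0.0, -0.0, -0.0, -0.0, -0.0, -0.0]
[ 0.54362614 -0.02895539  0.07794676] [0.0, -0.0, -0.0, -0.0, 0.0, -0.0, 0.0, 0.0, 0.0, 0.0, 0.0, 0.0, -0.2, -0.5, 1.3, 0.1, 1.0, 0.3, -0.8, -0.7, 0.0, 0.5, -0.9, -0.1]
[ 0.54435433 -0.02776523  0.06669419] [0.3, -0.8, -1.0, -1.2, 1.5, -0.0, -0.1, -0.2, 2.0, 1.3, -0.5, 1.5, -0.0, -0.7, 1.3, 0.1, 0.3, 0.1, -1.0, -1.1, -0.1, 0.2, -1.3, -0.3]
screw [[ 0.45255886 -0.03389655  0.08      ]]
stand [0.49959795 0.37070573 0.008     ] [0.06012285 0.05782105 0.0611122  0.06409623]
grip top [array([0.49921791, 0.37175342, 0.114     ]), array([0.51845195, 0.35495593, 0.114     ]), array([0.47950902, 0.38845239, 0.114     ])]
grip scene [array([0.49333874, 0.36075938, 0.114     ]), array([0.46845449, 0.37391514, 0.114     ]), array([0.50911753, 0.33752919, 0.114     ])]
```

View pics/o1.png

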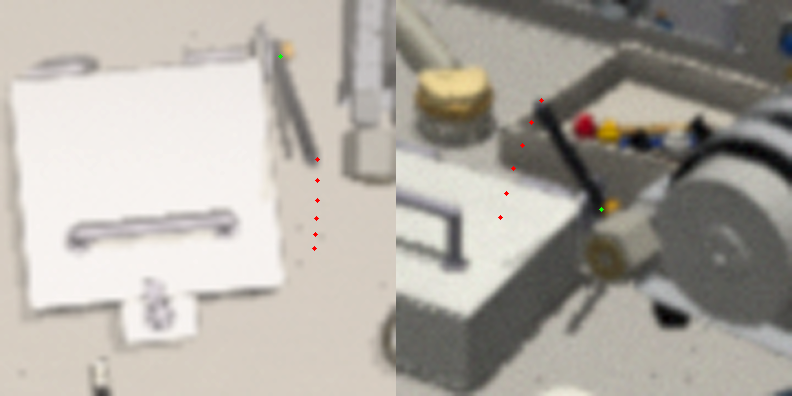

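The red dots, drawn for angles 0.45 to 0.95, put the bar tip at about 0.94 in both views. The key handle's yaw is about -41°. I'll add a helper that gives the turn and shift in move units, then approach the key.

```bash
cat >> h.py <<'E'
from scipy.spatial.transform import Rotation as Ro
def st():
    s=manip.read_state(); R=Ro.from_rotvec(s['orientation']).as_matrix()
    print('t %.2f'%s['t'],'p',np.round(s['ee_pos'],4),'yaw %.2f'%np.degrees(np.arctan2(R[1,1],R[0,1])),'z',np.round(R[:,2],3),'F',np.round(s['force'],1),'M',np.round(s['ft_torque'],2),'op %.1f'%(88.1*s['opening']),'gf %.1f'%s['gripper_force'],'q6 %.2f'%s['qpos'][5])
    return s,R
def go(p,yaw=None):
    s,R=st(); y0=np.degrees(np.arctan2(R[1,1],R[0,1])); t=0
    if yaw is not None: t=-((yaw-y0+180)%360-180)
    R2=R@Ro.from_euler('z',t,degrees=True).as_matrix()
    print('turn %.2f'%t,'then shift',np.round(R2.T@(np.array(p)-s['ee_pos'])/.04,3))
E
python3 - <<'E'
from h import *
go([.4995,.371,.19],49)
a=ld('scene');b=ld('top')
p=[[.4995,.371,.103],[.4995,.371,.114]]
t=proj(a,p);print((t-[210,170])*5+[200,400]);t=proj(b,p);print((t-[184,204])*5+[0,400])
E
```

```text
t 0.10 p [0.1507 0.5287 0.2382] yaw 74.08 z [-0.001 -0.001 -1.   ] F [-1.4  1.   0.1] M [ 0.01  0.06 -0.  ] op 88.3 gf 0.0 q6 -0.22
turn 25.08 then shift [-9.167  2.746  1.204]
[[296.38607101 451.45164912]
 [294.28192785 436.69686916]]
[[ 64.42001483 496.26489192]
 [ 59.32791103 494.48040653]]
```

Request:
send_rows --targets '[50,0,0,0,8.36,50,0,0,0,8.36,50,0,0,0,8.36,50,-0.9,0.27,0,0,50,-0.9,0.27,0,0]'

```text
t: 0.6
ee_pos: [0.2195, 0.4976, 0.2384]
orientation: [-1.097, -2.944, 0.001]
force: [0.4, -0.1, 0.5]
opening: 0.577
gripper_force: 0.0
```

Request:
send_rows --targets '[50,-0.9,0.27,0.1,0,50,-0.9,0.27,0.1,0,50,-0.9,0.27,0.2,0,50,-0.9,0.27,0.2,0,50,-0.9,0.27,0.2,0]'

```text
t: 1.1
ee_pos: [0.3918, 0.4197, 0.2061]
orientation: [-1.1, -2.942, 0.001]
force: [0.1, 1.1, -0.6]
opening: 0.569
gripper_force: 0.0
```

Request:
send_rows --targets '[50,-0.9,0.27,0.2,0,50,-0.9,0.27,0.2,0,50,-0.9,0.27,0,0,50,-0.16,0.04,0,0,50,0,0,0,0]'

```text
t: 1.6
ee_pos: [0.4998, 0.3707, 0.1901]
orientation: [-1.102, -2.941, 0.001]
force: [-0.3, -0.1, 0.2]
opening: 0.566
gripper_force: 0.0
```

```bash
python3 - <<'E'
from h import *
go([.4995,.371,.084],49)
a=cap('scene');crop(a,190,90,270,170+40,5,'k1.png')
E
```

```text
t 1.60 p [0.4998 0.3707 0.1901] yaw 48.91 z [-0.001 -0.    -1.   ] F [-0.3 -0.1  0.2] M [ 0.05  0.12 -0.  ] op 49.9 gf 0.0 q6 -0.41
turn -0.09 then shift [0.009 0.005 2.652]
```

View pics/k1.png

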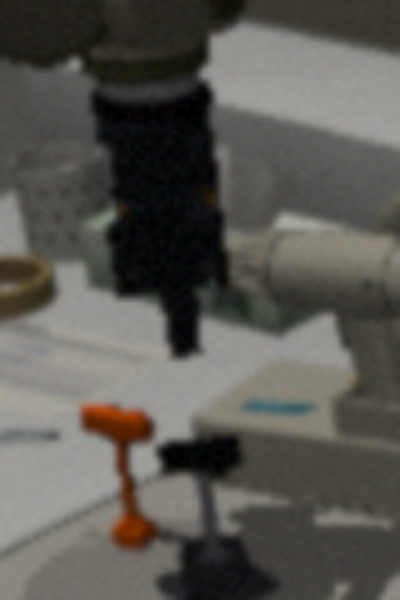

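The gripper tip at (185,355) is directly over the black handle of the steel key at (200,452), and the orange look-alike stays clear. I'll descend and grip.

Request:
send_rows --targets '[50,0,0,0.6,0,50,0,0,0.6,0,50,0,0,0.6,0,50,0,0,0.6,0,50,0,0,0.25,0]'

```text
t: 2.15
ee_pos: [0.4971, 0.3718, 0.083]
orientation: [-1.097, -2.941, 0.004]
force: [-0.3, 0.5, 0.5]
opening: 0.567
gripper_force: 0.0
```

Request:
send_rows --targets '[10,0,0,0,0,10,0,0,0,0,10,0,0,0,0,10,0,0,0,0,10,0,0,0,0]' --force 25

```text
t: 2.65
ee_pos: [0.4995, 0.3714, 0.0854]
orientation: [1.1, 2.942, 0.001]
force: [-0.1, 0.3, 1.9]
opening: 0.16
gripper_force: 25.0
```

```bash
python3 - <<'E'
from h import *
st()
E
```

```text
t 2.65 p [0.4995 0.3714 0.0854] yaw 49.00 z [ 0.001  0.001 -1.   ] F [-0.1  0.3  1.9] M [ 0.04 -0.07 -0.01] op 14.1 gf 25.0 q6 -0.41
```

Request:
send_rows --targets '[10,0,0,0,0,10,0,0,-0.4,0,10,0,0,-0.7,0,10,0,0,-0.9,0,10,0,0,-0.9,0]' --force 50

```text
t: 3.15
ee_pos: [0.4989, 0.371, 0.2016]
orientation: [-1.1, -2.942, 0.002]
force: [0.3, 0.8, -1.2]
opening: 0.155
gripper_force: 50.0
```

Request:
send_rows --targets '[10,0,0,-0.8,8.0,10,0,0,0,8.0,10,0,0,0,8.0,10,0,0,0,8.0,10,0,0,0,8.0]'

```text
t: 3.65
ee_pos: [0.4991, 0.3711, 0.2324]
orientation: [-2.047, -2.383, 0.001]
force: [-0.2, 0.6, -1.7]
opening: 0.151
gripper_force: 50.0
```

Request:
send_rows --targets '[10,0,0,0,8.0,10,0,0,0,8.0,10,0,0,0,8.0,10,0,0,0,8.0,10,0,0,0,8.0]'

```text
t: 4.15
ee_pos: [0.4991, 0.3711, 0.2323]
orientation: [-2.739, -1.539, 0.002]
force: [0.7, -0.4, -2.2]
opening: 0.153
gripper_force: 50.0
```

Request:
send_rows --targets '[10,0,0,0,8.0,10,0,0,0,8.0,10,0,0,0,8.0,10,0,0,0,8.0,10,0,0,0,8.0]'

```text
t: 4.65
ee_pos: [0.4991, 0.3711, 0.2324]
orientation: [3.1, 0.509, -0.002]
force: [0.3, 0.4, -2.1]
opening: 0.153
gripper_force: 50.0
```

```bash
python3 - <<'E'
from h import *
go([.4526,-.034,.22],-71.4)
E
```

```text
t 4.65 p [0.4991 0.3711 0.2324] yaw -71.33 z [-0.001 -0.    -1.   ] F [ 0.3  0.4 -2.1] M [-0.02  0.13 -0.02] op 13.5 gf 50.0 q6 1.69
turn 0.07 then shift [-4.332  9.228  0.315]
```

Request:
send_rows --targets '[10,-0.39,0.83,0,0,10,-0.39,0.83,0,0,10,-0.39,0.83,0,0,10,-0.39,0.83,0,0,10,-0.39,0.83,0,0]'

```text
t: 5.15
ee_pos: [0.479, 0.1875, 0.2326]
orientation: [3.098, 0.519, -0.001]
force: [0.6, -0.2, -1.1]
opening: 0.155
gripper_force: 50.0
```

Request:
send_rows --targets '[10,-0.39,0.83,0,0,10,-0.39,0.83,0,0,10,-0.39,0.83,0,0,10,-0.39,0.83,0,0,10,-0.39,0.83,0,0]'

```text
t: 5.65
ee_pos: [0.4593, 0.0052, 0.2327]
orientation: [-3.098, -0.519, 0.001]
force: [0.6, 0.9, -1.4]
opening: 0.15
gripper_force: 50.0
```

Request:
send_rows --targets '[10,-0.43,0.93,0,0,10,0,0,0.5,0,10,0,0,0.55,0,10,0,0,0,0,10,0,0,0,0]'

```text
t: 6.15
ee_pos: [0.4558, -0.0342, 0.1911]
orientation: [-3.098, -0.519, 0.001]
force: [0.6, -0.8, -1.5]
opening: 0.156
gripper_force: 50.0
```

```bash
python3 - <<'E'
from h import *
go([.4526,-.034,.15],-71.4)
a=cap('scene');b=cap('top')
A=cv2.resize(a['color'][190:260,295:365,::-1],None,fx=8,fy=8,interpolation=cv2.INTER_CUBIC)
B=cv2.resize(b['color'][205:275,310:340,::-1],None,fx=8,fy=8,interpolation=cv2.INTER_CUBIC)
cv2.imwrite('pics/k2.png',np.clip(np.hstack([A,B])*1.5,0,255).astype(np.uint8))
s=manip.read_state();p=s['ee_pos']
print((proj(a,[[p[0],p[1],p[2]-.0774],[p[0],p[1],p[2]-.0774+.023],[.4526,-.034,.0805],[.4526,-.034,.0705]])-[295,190])*8)
E
```

```text
t 6.15 p [ 0.4558 -0.0342  0.1911] yaw -70.99 z [-0.  0. -1.] F [ 0.6 -0.8 -1.5] M [ 0.01  0.09 -0.  ] op 13.8 gf 50.0 q6 0.90
turn 0.41 then shift [-0.073 -0.029  1.028]
[[178.80093237 234.45452279]
 [176.77632121 177.81573158]
 [175.25756798 320.39906346]
 [176.13039252 344.09642146]]
```

View pics/k2.png

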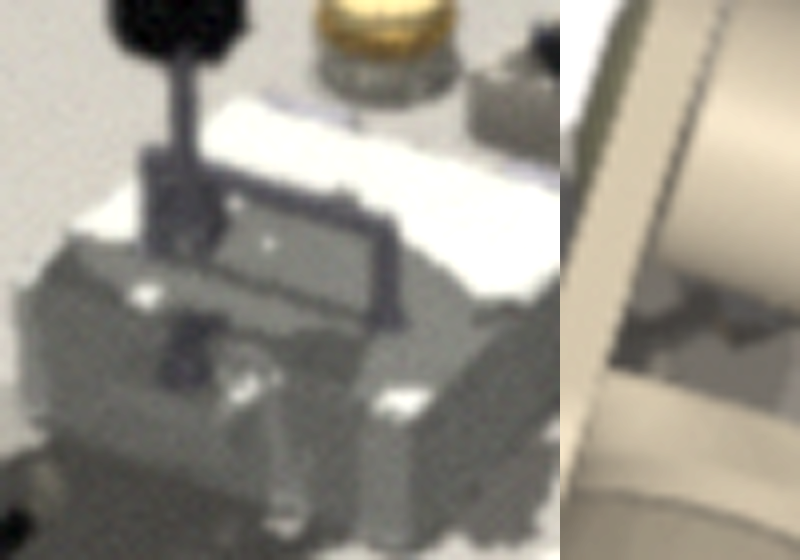

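The key hangs over the ledge. Its shaft is near x=183 in the crop and the screw head is near (190,350), slightly right of the prediction. I'll overlay the model on the earlier unshaded crops and measure the shaft by code.

```bash
python3 - <<'E'
from h import *
a=ld('scene');b=ld('top');c=cv2.imread('pics/c1.png')
p=manip.read_state()['ee_pos']
g=a['color'].astype(float).sum(2)
for v in range(198,211,2):
    row=g[v,308:330]; 
    w=np.clip(np.median(row)-60-row,0,None); z=np.linspace(.05,.085,2)
    print(v,np.round(row/3).astype(int).tolist())
for z in(.045,.06,.08): print('pred',z,proj(a,[p[0],p[1],p[2]-.0774+z]))
q=(.5444,-.0278,.063)
S=3
def tile(x0,y0,w,h): return cv2.resize(c[y0:y0+h,x0:x0+w],None,fx=S,fy=S,interpolation=cv2.INTER_CUBIC)
ts=[(b,140,275,120,100,(296,170),(0,0)),(a,470,180,140,100,(292,190),(400,0))]
def pt(d,P,t):
    uv=proj(d,P); return (((uv-t[5]+.5)*5-.5+t[6]-[t[1],t[2]])*S)
raw=[];ov=[]
phi=.26;R=np.array([[np.cos(phi),-np.sin(phi)],[np.sin(phi),np.cos(phi)]])
def rect(x0,x1,y0,y1,z,rot):
    r=np.array([[x0,y0],[x1,y0],[x1,y1],[x0,y1]]); 
    if rot: r=r@R.T+[-.092,0]
    return np.c_[r,np.full(4,z)]
for t in ts:
    im=tile(*t[1:5]);raw.append(im.copy())
    for r,col in((rect(-.011,.011,-.003,.003,.0805,1),(0,0,255)),(rect(-.011,.011,-.003,.003,.0705,1),(0,0,255)),(rect(0,.024,-.006,.006,.0705,1),(255,0,0)),(rect(-.076,.082,-.087,.087,.0655,0),(0,160,0)),(rect(-.110,-.08,-.026,.026,.06,0),(0,160,0))):
        cv2.polylines(im,[np.round(pt(t[0],box2w(r,q),t)).astype(int)],True,col,1)
    ov.append(im)
cv2.imwrite('pics/o2.png',np.vstack([np.hstack(raw),np.hstack(ov)]))
E
```

```text
198 [137, 136, 137, 131, 125, 118, 103, 79, 55, 47, 48, 65, 89, 92, 104, 128, 136, 137, 137, 138, 139, 138]
200 [138, 138, 137, 137, 136, 136, 136, 122, 78, 54, 58, 90, 125, 137, 139, 139, 140, 137, 138, 137, 134, 132]
202 [138, 138, 138, 137, 137, 139, 138, 126, 80, 54, 54, 81, 123, 136, 139, 147, 157, 158, 154, 145, 133, 128]
204 [139, 138, 140, 140, 139, 139, 137, 124, 79, 55, 55, 84, 130, 152, 164, 171, 169, 173, 171, 172, 166, 165]
206 [138, 137, 139, 138, 137, 135, 135, 124, 86, 56, 56, 92, 150, 170, 171, 173, 172, 174, 172, 172, 172, 172]
208 [136, 136, 138, 133, 115, 93, 86, 85, 66, 55, 53, 85, 144, 164, 169, 170, 171, 171, 170, 176, 174, 172]
210 [141, 135, 137, 128, 94, 60, 55, 55, 51, 53, 48, 57, 79, 98, 110, 124, 144, 154, 158, 165, 168, 169]
pred 0.045 [[316.85058579 205.33236986]]
pred 0.06 [[316.68003291 200.5611284 ]]
pred 0.08 [[316.4493822  194.10864128]]
```

View pics/o2.png

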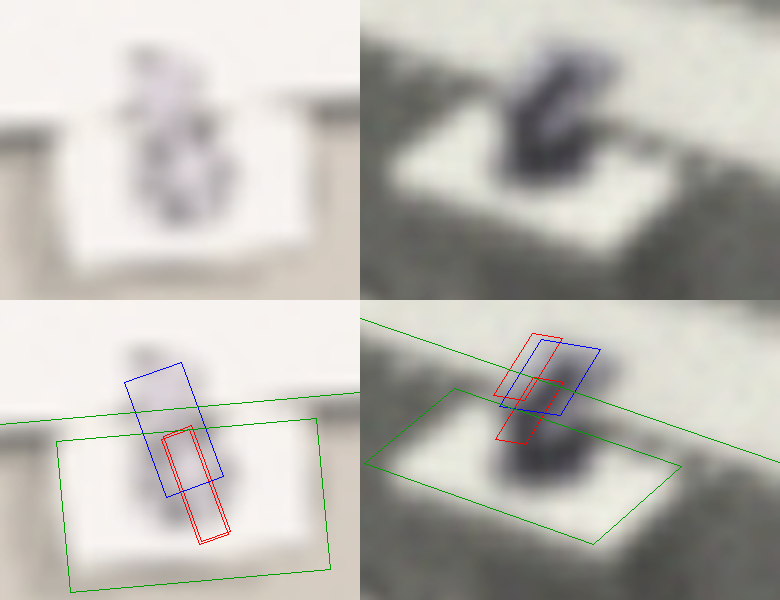

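The predicted head lies about 0.8 px from the observed one in the top view, and the dog appears less rotated than assumed. The scene camera carries roughly a +0.8 px bias, which the key shaft shows as well. I'll fit the screw silhouette numerically on the top crop.

```bash
cat > fit.py <<'E'
from h import *
from scipy.optimize import minimize
b=ld('top');c=cv2.imread('pics/c1.png').astype(float)
# sub-tile at ~native*5
x0,y0,w,h=172,280,56,82
I=c[y0:y0+h,x0:x0+w].mean(2)
bg=np.percentile(I,85); D=np.clip(bg-I,0,None)
def sil(x,y,a,rad,gd,gh,gc):
    S=4
    def pt(r,z):
        uv=proj(b,np.c_[r,np.full(len(r),z)]); return np.round((((uv-[296,170]+.5)*5-.5)-[x0,y0])*S).astype(int)
    R=np.array([[np.cos(a),np.sin(a)],[-np.sin(a),np.cos(a)]])
    rect=lambda X0,X1,Y:np.array([[X0,-Y],[X1,-Y],[X1,Y],[X0,Y]])@R+[x,y]
    t=np.linspace(0,6.28,40);disc=np.c_[np.cos(t),np.sin(t)]*rad+[x,y]
    m=np.zeros((h*S,w*S),np.float32)
    cv2.fillPoly(m,[pt(disc,.064)],gc);cv2.fillPoly(m,[pt(rect(0,.024,.006),.0705)],gd);cv2.fillPoly(m,[pt(rect(-.011,.011,.003),.0805)],gh)
    m=cv2.GaussianBlur(m,(0,0),3.2*S)
    return cv2.resize(m,(w,h),interpolation=cv2.INTER_AREA)
def cost(p): return ((sil(p[0],p[1],p[2],p[3]*.01,*p[4:7])-D)**2).mean()
best=[]
for a in np.radians([2,8,14,20,26]):
    for rad in(.5,.9):
        r=minimize(cost,[.4551,-.0319,a,rad,30,60,60],method='Nelder-Mead',options=dict(maxiter=900,initial_simplex=None,xatol=1e-5,fatol=1e-3))
        best.append((r.fun,r.x))
best.sort(key=lambda t:t[0])
for f,x in best[:5]: print('%.2f'%f,np.round(x,4),'deg %.1f'%np.degrees(x[2]))
print((D**2).mean())
E
python3 fit.py
```

```text
126.54 [ 4.56700e-01 -3.16000e-02  2.50100e-01  1.19610e+00  4.29998e+01
  5.41747e+01  5.66809e+01] deg 14.3
128.43 [ 4.57100e-01 -3.15000e-02  2.43800e-01  1.21070e+00  3.97728e+01
  5.22883e+01  5.61951e+01] deg 14.0
130.70 [ 4.56700e-01 -3.19000e-02  3.71400e-01  1.21170e+00  4.48912e+01
  5.34133e+01  5.70041e+01] deg 21.3
131.17 [ 4.56800e-01 -3.14000e-02  1.85100e-01  1.22710e+00  3.92149e+01
  5.21407e+01  5.28380e+01] deg 10.6
136.44 [ 4.56500e-01 -3.11000e-02  1.02600e-01  1.20350e+00  4.26630e+01
  5.71432e+01  5.33973e+01] deg 5.9
949.2447251258232
```

```bash
python3 - <<'E'
from h import *
go([.456,-.032,.160],-76.5)
E
```

```text
t 6.25 p [ 0.4562 -0.0341  0.1918] yaw -70.96 z [ 0.002 -0.001 -1.   ] F [ 0.7  0.6 -1.7] M [-0.02  0.13  0.03] op 13.5 gf 50.0 q6 0.90
turn 5.54 then shift [ 0.007 -0.054  0.794]
```

Request:
send_rows --targets '[10,0,0,0,5.5,10,0,-0.05,0.2,0,10,0,0,0.3,0,10,0,0,0.25,0,10,0,0,0,0]'

```text
t: 6.75
ee_pos: [0.4547, -0.0319, 0.1597]
orientation: [-3.119, -0.372, 0.003]
force: [-0.0, -0.7, -0.9]
opening: 0.154
gripper_force: 50.0
```

Request:
send_rows --targets '[10,0,0,0.05,0,10,0,0,0.05,0,10,0,0,0.05,0,10,0,0,0,0,10,0,0,0,0]'

```text
t: 7.25
ee_pos: [0.4553, -0.0323, 0.1548]
orientation: [3.12, 0.369, 0.0]
force: [-0.2, 0.2, -2.0]
opening: 0.158
gripper_force: 50.0
```

Request:
send_rows --targets '[10,0,0,0.05,0,10,0,0,0.05,0,10,0,0,0.04,0,10,0,0,0,0,10,0,0,0,0]'

```text
t: 7.75
ee_pos: [0.4552, -0.0323, 0.1491]
orientation: [-3.12, -0.369, 0.0]
force: [-0.2, -0.6, -1.8]
opening: 0.153
gripper_force: 50.0
```

```bash
python3 - <<'E'
from h import *
st()
E
```

```text
t 7.75 p [ 0.4552 -0.0323  0.1491] yaw -76.50 z [-0.  0. -1.] F [-0.2 -0.6 -1.8] M [ 0.    0.13 -0.05] op 13.5 gf 50.0 q6 1.00
```

Request:
send_rows --targets '[10,0,0,0.03,0,10,0,0,0,-6,10,0,0,0,-6,10,0,0,0,-6,10,0,0,0,-6]'

```text
t: 8.25
ee_pos: [0.4557, -0.032, 0.1488]
orientation: [2.973, 1.016, 0.003]
force: [-1.8, 2.6, 7.4]
opening: 0.152
gripper_force: 50.1
```

```bash
python3 - <<'E'
from h import *
st()
E
```

```text
t 8.25 p [ 0.4557 -0.032   0.1488] yaw -52.27 z [ 0.002  0.    -1.   ] F [-1.8  2.6  7.4] M [ 0.58  0.35 -0.11] op 13.4 gf 50.1 q6 0.58
```

Request:
send_rows --targets '[10,0,0,-0.02,-7,10,0,0,0,-7,10,0,0,0,-7,10,0,0,0,-7,10,0,0,0,-7]'

```text
t: 8.75
ee_pos: [0.4551, -0.0318, 0.1489]
orientation: [-2.528, -1.863, -0.001]
force: [-1.0, 2.5, 1.7]
opening: 0.154
gripper_force: 50.0
```

Request:
send_rows --targets '[10,0,0,0,-7,10,0,0,0,-7,10,0,0,0,-7,10,0,0,0,-7,10,0,0,0,0]'

```text
t: 9.25
ee_pos: [0.4549, -0.0319, 0.1489]
orientation: [-2.007, -2.416, -0.0]
force: [-1.1, 3.2, 3.2]
opening: 0.152
gripper_force: 50.0
```

```bash
python3 - <<'E'
from h import *
st()
a=cap('scene')
A=cv2.resize(a['color'][185:255,285:365,::-1],None,fx=8,fy=8,interpolation=cv2.INTER_CUBIC)
cv2.imwrite('pics/k3.png',np.clip(A*1.8,0,255).astype(np.uint8))
E
```

```text
t 9.25 p [ 0.4549 -0.0319  0.1489] yaw 10.56 z [-0.001  0.001 -1.   ] F [-1.1  3.2  3.2] M [ 0.45  0.61 -0.1 ] op 13.4 gf 50.0 q6 -0.52
```

View pics/k3.png

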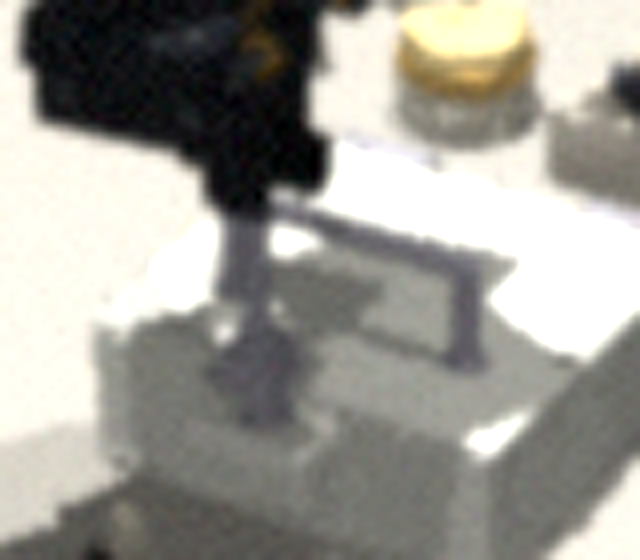

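The key is seated on the screw at (250,370), with the dog showing on its left at (215,370). I'll turn a little further, back off the slack and lift.

Request:
send_rows --targets '[10,0,0,0,-1.5,10,0,0,0,-1.5,10,0,0,0,0,10,0,0,0,0,10,0,0,0,0]'

```text
t: 9.8
ee_pos: [0.4551, -0.0322, 0.1488]
orientation: [-1.945, -2.467, -0.0]
force: [-2.6, 3.1, 5.3]
opening: 0.151
gripper_force: 50.1
```

```bash
python3 - <<'E'
from h import *
st()
E
```

```text
t 9.80 p [ 0.4551 -0.0322  0.1488] yaw 13.48 z [-0.  0. -1.] F [-2.6  3.1  5.3] M [ 0.64  0.7  -0.12] op 13.3 gf 50.1 q6 -0.57
```

Request:
send_rows --targets '[10,0,0,0,4,10,0,0,0,3,10,0,0,0,0,10,0,0,-0.1,0,10,0,0,-0.2,0]'

```text
t: 10.3
ee_pos: [0.4552, -0.0325, 0.1606]
orientation: [-2.09, -2.344, 0.001]
force: [0.5, 0.3, -1.4]
opening: 0.15
gripper_force: 50.0
```

Request:
send_rows --targets '[10,0,0,-0.4,0,10,0,0,-0.6,0,10,0,0,-0.6,0,10,0,0,-0.3,0,10,0,0,0,0]'

```text
t: 10.8
ee_pos: [0.456, -0.0326, 0.2386]
orientation: [2.089, 2.341, 0.002]
force: [0.5, 0.6, -1.7]
opening: 0.153
gripper_force: 50.0
```

```bash
python3 - <<'E'
from h import *
go([.4995,.371,.235],49)
E
```

```text
t 10.80 p [ 0.456  -0.0326  0.2386] yaw 6.54 z [ 0.004 -0.002 -1.   ] F [ 0.5  0.6 -1.7] M [-0.08  0.1   0.05] op 13.5 gf 50.0 q6 -0.45
turn -42.46 then shift [5.799 8.329 0.078]
```

Request:
send_rows --targets '[10,0,0,0,-8.5,10,0,0,0,-8.5,10,0,0,0,-8.5,10,0,0,0,-8.5,10,0,0,0,-8.5]'

```text
t: 11.3
ee_pos: [0.455, -0.0323, 0.236]
orientation: [-1.09, -2.945, 0.0]
force: [-0.1, -0.2, -0.8]
opening: 0.153
gripper_force: 50.0
```

Request:
send_rows --targets '[10,0.52,0.75,0,0,10,0.52,0.75,0,0,10,0.52,0.75,0,0,10,0.52,0.75,0,0,10,0.52,0.75,0,0]'

```text
t: 11.8
ee_pos: [0.475, 0.1506, 0.236]
orientation: [-1.099, -2.942, 0.001]
force: [0.2, -0.5, -1.4]
opening: 0.154
gripper_force: 50.0
```

Request:
send_rows --targets '[10,0.52,0.75,0,0,10,0.52,0.75,0,0,10,0.52,0.75,0,0,10,0.52,0.75,0,0,10,0.52,0.75,0,0]'

```text
t: 12.3
ee_pos: [0.4949, 0.332, 0.2358]
orientation: [-1.099, -2.942, 0.002]
force: [0.2, -1.2, -2.1]
opening: 0.15
gripper_force: 50.0
```

Request:
send_rows --targets '[10,0.4,0.55,0,0,10,0.2,0.28,0,0,10,0,0,0,0,10,0,0,0,0,10,0,0,0,0]'

```text
t: 12.8
ee_pos: [0.4989, 0.3701, 0.2368]
orientation: [1.102, 2.942, -0.001]
force: [-0.2, 0.5, -2.0]
opening: 0.149
gripper_force: 50.0
```

```bash
python3 - <<'E'
from h import *
go([.4995,.3714,.088],49)
b=cap('top')
B=np.clip(cv2.resize(b['color'][170:250,296:376,::-1],None,fx=5,fy=5,interpolation=cv2.INTER_CUBIC)*1.4,0,255).astype(np.uint8)
cv2.imwrite('pics/d1.png',B[270:390,130:270])
a=cap('scene');A=np.clip(cv2.resize(a['color'][190:270,292:372,::-1],None,fx=5,fy=5,interpolation=cv2.INTER_CUBIC)*1.4,0,255).astype(np.uint8)[180:300,60:200]
K=np.clip(cv2.resize(a['color'][120:200,190:270,::-1],(240,240),interpolation=cv2.INTER_CUBIC)*1.8,0,255).astype(np.uint8)
im=np.hstack([cv2.resize(B[270:390,130:270],(280,240)),cv2.resize(A,(280,240)),K])
cv2.imwrite('pics/d2.png',im)
E
```

```text
t 12.80 p [0.4989 0.3701 0.2368] yaw 48.93 z [-0. -0. -1.] F [-0.2  0.5 -2. ] M [-0.03 -0.    0.01] op 13.1 gf 50.0 q6 -0.41
turn -0.07 then shift [0.01  0.035 3.721]
```

View pics/d2.png

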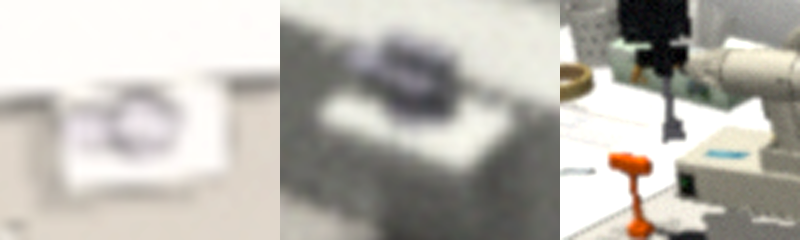

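The dog at (85,130) now points left from the head at (140,125), parallel to the lid edge and clear of it. The key hangs upright from the gripper at (672,110), so I'll set it down in its stand.

Request:
send_rows --targets '[10,0.01,0.035,0.8,0,10,0,0,0.8,0,10,0,0,0.8,0,10,0,0,0.6,0,10,0,0,0.4,0]'

```text
t: 13.4
ee_pos: [0.499, 0.3717, 0.0991]
orientation: [-1.101, -2.941, 0.003]
force: [0.0, 0.3, -1.4]
opening: 0.152
gripper_force: 50.0
```

Request:
send_rows --targets '[10,0,0,0.2,0,10,0,0,0.1,0,10,0,0,0.05,0,10,0,0,0,0,10,0,0,0,0]'

```text
t: 13.9
ee_pos: [0.4996, 0.3729, 0.0875]
orientation: [1.1, 2.942, 0.002]
force: [-0.1, -0.1, -1.9]
opening: 0.158
gripper_force: 50.0
```

```bash
python3 - <<'E'
from h import *
go([.4995,.3714,.0854],49)
E
```

```text
t 13.90 p [0.4996 0.3729 0.0875] yaw 49.01 z [ 0.001  0.001 -1.   ] F [-0.1 -0.1 -1.9] M [-0.02 -0.01 -0.03] op 13.9 gf 50.0 q6 -0.40
turn 0.01 then shift [-0.022 -0.03   0.053]
```

Request:
send_rows --targets '[10,-0.02,-0.03,0.03,0,10,0,0,0.03,0,10,0,0,0,0,10,0,0,0,0,10,0,0,0,0]'

```text
t: 14.4
ee_pos: [0.4996, 0.3714, 0.0854]
orientation: [1.1, 2.941, 0.002]
force: [-0.9, -0.6, 5.8]
opening: 0.154
gripper_force: 50.0
```

Request:
send_rows --targets '[14,0,0,0,0,18,0,0,0,0,30,0,0,0,0,50,0,0,0,0,50,0,0,0,0]' --force 10

```text
t: 14.9
ee_pos: [0.4991, 0.3713, 0.0842]
orientation: [-1.1, -2.943, 0.0]
force: [0.3, 0.2, 0.4]
opening: 0.455
gripper_force: 0.0
```

Request:
send_rows --targets '[50,0,0,-0.2,0,50,0,0,-0.5,0,50,0,0,-1,0,50,0,0,-1,0,50,0,0,-1,0]'

```text
t: 15.4
ee_pos: [0.4989, 0.3712, 0.2347]
orientation: [1.1, 2.942, 0.001]
force: [0.5, 0.1, 0.3]
opening: 0.574
gripper_force: 0.0
```

```bash
python3 - <<'E'
from h import *
a=cap('scene');b=cap('top');st()
# key check: dark handle in scene
g=a['color'][175:200,210:245].sum(2)//3
for r in g[:, ::2]: print(' '.join('%3d'%v for v in r))
q=(.5455,-.0265,.063)
hp=box2w([[-.036,0,.1055]],q)[0];print(hp); print('pred key',proj(a,[[.4995,.371,.103],[.4995,.371,.04]]))
go([hp[0],hp[1],.17],93.6); go([hp[0],hp[1],.17],-86.4)
E
```

```text
t 15.50 p [0.5006 0.3721 0.2389] yaw 49.01 z [ 0.01   0.005 -1.   ] F [-0.2  0.  -0.1] M [ 0.01 -0.01  0.05] op 50.2 gf 0.0 q6 -0.41
 42  40  43  44  40  72 152 152 152 108  75  81  86  94 100 109 115 118
 60  40  38  40  37  73 154 150 149 110  64  67  64  64  76  83  88  95
102  56  35  41  46  96 147 135 128  90  45  48  25  28  63  70  76  73
141  93  38  73  87 125 125  83  61  41  19  20   6  12  59  66  70  68
151 128  36 118 141 134  63  24  10   4   5   1   6   2  54  69  70  69
152 140  45 130 152 136  23   4   4   7   8   0   5   5  49  67  66  69
152 139  47 133 157 142  40   5   8   0   3   4   2   2  39  69  67  68
154 140  46 136 155 153  65   4   3   5   4   6   5  11  42  67  67  66
154 141  51 133 156 151  70   7  16  15  12   3   7  29  60  68  65  68
155 145  61 117 152 141  72  47  62  46  29  16  16  57  65  69  65  71
155 154  82  83 137 122  94  93 112  88  50  34  37  60  70  65  66  67
156 156  87  56 119 119 122 123 130 116  57  60  69  65  68  68  70  66
158 151  86  49 118 127 131 131 131 123  59  81  98  86  84  70  72  64
152 136  77  59 125 131 132 130
[... 599 characters left out ...]
9  74  62  62  65
110  83  47  48  36  47  59  52  60  71  57  47  40  50  56  62  63  62
114  92  52  42  36  73  85  68  47  34  32  47  31  19  41  62  62  64
116 113  72  60  60  94 104  96  49  18  26  48  33  21  36  61  61  63
[ 0.50957142 -0.0287665   0.1055    ]
pred key [[229.2772142  180.29032982]
 [231.6298354  196.78750016]]
t 15.50 p [0.5006 0.3721 0.2389] yaw 49.01 z [ 0.01   0.005 -1.   ] F [-0.2  0.  -0.1] M [ 0.01 -0.01  0.05] op 50.2 gf 0.0 q6 -0.41
turn -44.59 then shift [  0.422 -10.023   1.676]
t 15.50 p [0.5006 0.3721 0.2389] yaw 49.01 z [ 0.01   0.005 -1.   ] F [-0.2  0.  -0.1] M [ 0.01 -0.01  0.05] op 50.2 gf 0.0 q6 -0.41
turn 135.41 then shift [-0.422 10.023  1.676]
```

The key's handle is centred at about (230,180) with its shaft straight below, so it stands upright in the stand. Now for the lid handle.

Request:
send_rows --targets '[50,0,0,0,7.57,50,0,0,0,7.57,50,0,0,0,7.57,50,0,0,0,7.57,50,0,0,0,7.57]'

```text
t: 16.0
ee_pos: [0.4989, 0.3712, 0.2319]
orientation: [-2.001, -2.421, 0.001]
force: [-0.2, 0.0, 0.2]
opening: 0.57
gripper_force: 0.0
```

Request:
send_rows --targets '[50,0,0,0,7.57,45,-0.9,-0.03,0,0,45,-0.9,-0.03,0,0,45,-0.9,-0.03,0,0,45,-0.9,-0.03,0,0]'

```text
t: 16.5
ee_pos: [0.503, 0.2259, 0.2321]
orientation: [-2.15, -2.29, 0.001]
force: [0.3, 0.1, -0.3]
opening: 0.512
gripper_force: 0.0
```

Request:
send_rows --targets '[45,-0.9,-0.03,0,0,45,-0.9,-0.03,0,0,45,-0.9,-0.03,0,0,45,-0.9,-0.03,0,0,45,-0.9,-0.03,0,0]'

```text
t: 17.0
ee_pos: [0.5082, 0.0458, 0.2322]
orientation: [-2.151, -2.29, 0.0]
force: [-0.4, -0.5, -0.7]
opening: 0.513
gripper_force: 0.0
```

Request:
send_rows --targets '[45,-0.9,-0.03,0,0,45,-0.7,-0.03,0.3,0,45,-0.3,0,0.5,0,45,0,0,0.5,0,45,0,0,0,0]'

```text
t: 17.5
ee_pos: [0.5097, -0.0289, 0.1781]
orientation: [-2.149, -2.285, 0.004]
force: [0.1, -0.7, 1.0]
opening: 0.512
gripper_force: 0.0
```

```bash
python3 - <<'E'
from h import *
go([.511,-.0285,.0865],3.6)
E
```

```text
t 17.50 p [ 0.5097 -0.0289  0.1781] yaw 3.53 z [-0.005  0.001 -1.   ] F [ 0.1 -0.7  1. ] M [-0.05  0.1   0.01] op 45.1 gf 0.0 q6 -0.35
turn -0.07 then shift [0.003 0.045 2.291]
```

Request:
send_rows --targets '[45,0,0.04,0.5,0,45,0,0,0.6,0,45,0,0,0.6,0,45,0,0,0.4,0,45,0,0,0.18,0]'

```text
t: 18.0
ee_pos: [0.5124, -0.0282, 0.0886]
orientation: [-2.149, -2.29, 0.001]
force: [-0.1, -1.0, 0.1]
opening: 0.509
gripper_force: 0.0
```

Request:
send_rows --targets '[5,0,0,0,0,5,0,0,0,0,5,0,0,0,0,5,0,0,0,0,5,0,0,0,0]' --force 12

```text
t: 18.5
ee_pos: [0.5104, -0.0288, 0.0896]
orientation: [-2.148, -2.288, 0.006]
force: [-8.6, -1.8, 9.7]
opening: 0.111
gripper_force: 12.1
```

```bash
python3 - <<'E'
from h import *
st()
E
```

```text
t 18.50 p [ 0.5104 -0.0288  0.0896] yaw 3.63 z [-0.005 -0.001 -1.   ] F [-8.6 -1.8  9.7] M [-0.44  1.44  0.07] op 9.8 gf 12.1 q6 -0.35
```

Request:
send_rows --targets '[5,0,0,-0.05,0,5,0,-0.03,0,0,5,0,0,0,0,5,0,0,0,0,5,0,0,0,0]' --force 15

```text
t: 19.0
ee_pos: [0.5108, -0.0287, 0.0909]
orientation: [-2.15, -2.289, 0.002]
force: [-4.4, -1.5, -2.4]
opening: 0.108
gripper_force: 15.0
```

```bash
python3 - <<'E'
from h import *
st()
E
```

```text
t 19.00 p [ 0.5108 -0.0287  0.0909] yaw 3.59 z [-0.002  0.    -1.   ] F [-4.4 -1.5 -2.4] M [-0.37  0.89  0.07] op 9.5 gf 15.0 q6 -0.35
```

```bash
python3 - <<'E'
import numpy as np
r=np.hypot(118,42.5);a0=np.arctan2(42.5,118)
th=np.array([0,.02,.06]+list(np.linspace(.12,.90,13)));a=a0+th
y=-r*np.cos(a)/40;z=-r*np.sin(a)/40
for i in range(1,len(th)):print('%.3f'%th[i],round(y[i]-y[i-1],3),round(z[i]-z[i-1],3))
E
```

```text
0.020 0.022 -0.059
0.060 0.047 -0.116
0.120 0.079 -0.171
0.185 0.097 -0.179
0.250 0.109 -0.172
0.315 0.12 -0.165
0.380 0.13 -0.157
0.445 0.14 -0.148
0.510 0.149 -0.139
0.575 0.158 -0.129
0.640 0.166 -0.118
0.705 0.173 -0.107
0.770 0.18 -0.095
0.835 0.186 -0.084
0.900 0.191 -0.071
```

Request:
send_rows --targets '[5,0,0.022,-0.059,0,5,0,0.047,-0.116,0,5,0,0.079,-0.171,0,5,0,0.097,-0.179,0,5,0,0.109,-0.172,0]'

```text
t: 19.5
ee_pos: [0.525, -0.0278, 0.1193]
orientation: [-2.15, -2.289, 0.002]
force: [-5.8, -1.8, -0.3]
opening: 0.104
gripper_force: 15.0
```

```bash
python3 - <<'E'
from h import *
st()
E
```

```text
t 19.50 p [ 0.525  -0.0278  0.1193] yaw 3.59 z [-0.002  0.    -1.   ] F [-5.8 -1.8 -0.3] M [-0.36  1.04  0.04] op 9.2 gf 15.0 q6 -0.34
```

Request:
send_rows --targets '[5,0,0.12,-0.165,0,5,0,0.13,-0.157,0,5,0,0.14,-0.148,0,5,0,0.149,-0.139,0,5,0,0.158,-0.129,0]'

```text
t: 20.0
ee_pos: [0.5525, -0.0258, 0.1497]
orientation: [-2.15, -2.289, 0.002]
force: [-9.4, 0.1, 7.9]
opening: 0.104
gripper_force: 15.0
```

Request:
send_rows --targets '[5,0,0.166,-0.118,0,5,0,0.173,-0.107,0,5,0,0.18,-0.095,0,5,0,0.186,-0.084,0,5,0,0,0,0]'

```text
t: 20.5
ee_pos: [0.5825, -0.0239, 0.1663]
orientation: [2.149, 2.289, 0.003]
force: [-6.5, 1.0, 8.4]
opening: 0.107
gripper_force: 15.0
```

```bash
cat > e.py <<'E'
from h import *
s,R=st();p=s['ee_pos'];d=.063
# bar rel. start, along box x
dx=(p[0]-.5106)*np.cos(d)+(p[1]+.0287)*np.sin(d);dz=p[2]-.0899
print('lid est from arm',np.arctan2(.0425+dz,.118-dx)-np.arctan2(.0425,.118),'r',np.hypot(.0425+dz,.118-dx))
E
python3 e.py; python3 - <<'E'
from h import *
a=cap('scene')
A=cv2.resize(a['color'][165:255,300:400,::-1],None,fx=8,fy=6.6,interpolation=cv2.INTER_CUBIC)
A=cv2.resize(a['color'][165:240,310:410,::-1],None,fx=8,fy=8,interpolation=cv2.INTER_CUBIC)
cv2.imwrite('pics/f1.png',np.clip(A*1.4,0,255).astype(np.uint8))
E
```

```text
t 20.50 p [ 0.5825 -0.0239  0.1663] yaw 3.61 z [ 0.003  0.    -1.   ] F [-6.5  1.   8.4] M [0.02 1.08 0.01] op 9.4 gf 15.0 q6 -0.31
lid est from arm 0.8560020843968056 r 0.12746482980433613
```

View pics/f1.png

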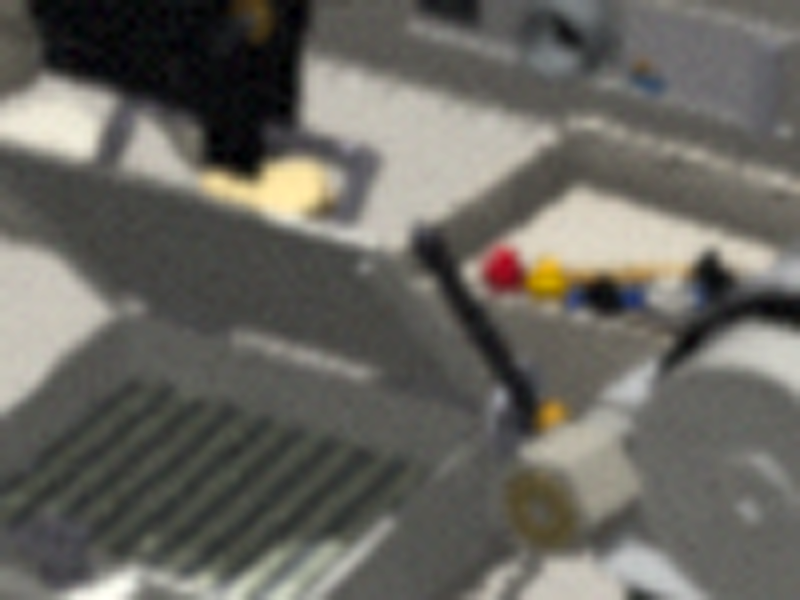

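The picture shows the lid up, its right front corner at about (385,252) and the dark setting bar running from (425,238) to (520,405). The lid is a bit lower than the bar. I'll measure both angles numerically.

```bash
cat > bar.py <<'E'
from h import *
from scipy.optimize import brentq
def dirang(d,seg,off):
    q=(.547,-.0262,.063)
    def f(a):
        P=proj(d,box2w([[.082-.05*np.cos(a),-.098,.063+.05*np.sin(a)],[.082-.14*np.cos(a),-.098,.063+.14*np.sin(a)]],q)); v=P[1]-P[0]; return v
    th=np.linspace(.3,1.3,1001); V=np.array([f(x) for x in th]);c=np.abs(V[:,0]*seg[1]-V[:,1]*seg[0])/np.linalg.norm(V,axis=1)
    return th[c.argmin()]
for n in('scene','top'):
    d=ld(n); q=(.547,-.0262,.063); g=d['color'].astype(float).mean(2)
    P=lambda a,s:proj(d,box2w([[.082-s*np.cos(a),-.098,.063+s*np.sin(a)]],q))[0]
    # sample perpendicular profiles along predicted bar, darkness centroid
    pts=[]
    p0,p1=P(.93,.03),P(.93,.145);t=(p1-p0)/np.linalg.norm(p1-p0);nn=np.array([-t[1],t[0]])
    for s in np.linspace(.04,.14,21):
        c=P(.93,s);o=np.arange(-4,4.01,.25);xy=(c+o[:,None]*nn).astype(np.float32)
        pr=cv2.remap(g.astype(np.float32),xy[None,:,0],xy[None,:,1],cv2.INTER_LINEAR)[0]
        w=np.clip(np.percentile(pr,50)-8-pr,0,None)
        if w.sum()>0: pts.append(np.r_[c+nn*(w*o).sum()/w.sum(),(w*o).sum()/w.sum(),pr.min()])
    pts=np.array(pts);print(n,'offsets',np.round(pts[:,2],2).tolist(),'min',pts[:,3].astype(int).tolist())
    ln=cv2.fitLine(pts[:,:2].astype(np.float32),cv2.DIST_HUBER,0,.01,.01).ravel();print(n,'bar angle by direction',dirang(d,ln[:2],0))
a=ld('scene');q=(.547,-.0262,.063)
for th in(.82,.86,.9):
    print(th,((proj(a,box2w([[.082-.158*np.cos(th)-h*np.sin(th),-.087,.063+.158*np.sin(th)-h*np.cos(th)] for h in(-.0025,.0025)],q))-[310,165])*8).round(0).tolist())
for th in(.9,.93,.96): print('tip',th,((proj(a,box2w([[.082-.156*np.cos(th),-.098,.063+.156*np.sin(th)]],q))-[310,165])*8).round(0))
E
python3 bar.py
```

```text
scene offsets [-0.07, -0.04, 0.08, 0.07, 0.03, -0.02, -0.07, -0.17, -0.11, -0.14, -0.22, -0.42, -0.5, -0.5, -0.49, -0.32, -0.07, -0.01, -0.26, -0.24, -0.31] min [22, 23, 21, 21, 18, 19, 20, 24, 22, 19, 18, 23, 22, 23, 21, 22, 21, 20, 17, 17, 24]
scene bar angle by direction 0.9199999999999999
top offsets [0.96, 0.97, 1.01, 1.02, 0.99, 1.0, 1.04, 1.01, 0.94, 0.88, 0.81, 0.63, 0.5, 0.44, 0.47, 0.48, 0.47, 0.47, 0.49, 0.51, 0.45] min [89, 88, 86, 87, 85, 84, 83, 84, 82, 81, 81, 81, 80, 80, 79, 79, 78, 77, 77, 77, 77]
top bar angle by direction 0.994
0.82 [[368.0, 249.0], [363.0, 262.0]]
0.86 [[376.0, 233.0], [370.0, 246.0]]
0.9 [[383.0, 217.0], [377.0, 229.0]]
tip 0.9 [[410. 233.]]
tip 0.93 [[415. 222.]]
tip 0.96 [[421. 210.]]
```

```bash
cat > lid.py <<'E'
from h import *
import sys
q=(.547,-.0262,.063)
def prof(g,c,n,o):
    xy=(c+o[:,None]*n).astype(np.float32); return cv2.remap(g,xy[None,:,0],xy[None,:,1],cv2.INTER_LINEAR)[0]
for n in('scene','top'):
    d=cap(n);g=d['color'].astype(np.float32).mean(2)
    B=lambda s,a=.93:proj(d,box2w([[.082-s*np.cos(a),-.098,.063+s*np.sin(a)]],q))[0]
    ss=np.arange(.125,.176,.003)
    p=[];
    t=B(.16)-B(.1);t/=np.linalg.norm(t);nn=np.array([-t[1],t[0]])
    off=-.25 if n=='scene' else .5
    print(n,'along bar s:', [(round(float(s),3),int(prof(g,B(s)+nn*off,nn,np.array([-.5,0,.5])).mean())) for s in ss])
    if n=='scene':
        for y in(-.04,-.05,-.06,-.07,-.08):
            f=lambda a:proj(d,box2w([[.082-.158*np.cos(a)+.0025*np.sin(a),y,.063+.158*np.sin(a)+.0025*np.cos(a)]],q))[0]
            th=np.arange(.72,1.06,.01);C=np.array([f(a) for a in th]).astype(np.float32)
            pr=cv2.remap(g,C[None,:,0],C[None,:,1],cv2.INTER_LINEAR)[0]
            print('lid y',y,list(zip(np.round(th[::2],2).tolist(),pr[::2].astype(int).tolist())))
E
python3 lid.py
```

```text
scene along bar s: [(0.125, 21), (0.128, 20), (0.131, 19), (0.134, 19), (0.137, 18), (0.14, 22), (0.143, 27), (0.146, 38), (0.149, 52), (0.152, 68), (0.155, 85), (0.158, 104), (0.161, 121), (0.164, 129), (0.167, 133), (0.17, 134), (0.173, 134)]
lid y -0.04 [(0.72, 50), (0.74, 48), (0.76, 50), (0.78, 47), (0.8, 53), (0.82, 75), (0.84, 113), (0.86, 146), (0.88, 154), (0.9, 151), (0.92, 147), (0.94, 142), (0.96, 111), (0.98, 75), (1.0, 58), (1.02, 52), (1.04, 53), (1.06, 68)]
lid y -0.05 [(0.72, 48), (0.74, 51), (0.76, 49), (0.78, 50), (0.8, 55), (0.82, 92), (0.84, 143), (0.86, 152), (0.88, 156), (0.9, 158), (0.92, 156), (0.94, 153), (0.96, 147), (0.98, 122), (1.0, 79), (1.02, 58), (1.04, 64), (1.06, 95)]
lid y -0.06 [(0.72, 49), (0.74, 49), (0.76, 51), (0.78, 50), (0.8, 57), (0.82, 92), (0.84, 126), (0.86, 106), (0.88, 95), (0.9, 107), (0.92, 118), (0.94, 125), (0.96, 127), (0.98, 111), (1.0, 75), (1.02, 67), (1.04, 95), (1.06, 120)]
lid y -0.07 [(0.72, 51), (0.74, 50), (0.76, 50), (0.78, 50), (0.8, 56), (0.82, 82), (0.84, 106), (0.86, 89), (0.88, 68), (0.9, 67), (0.92, 69), (0.94, 71), (0.96, 71), (0.98, 67), (1.0, 67), (1.02, 71), (1.04, 78), (1.06, 108)]
lid y -0.08 [(0.72, 52), (0.74, 52), (0.76, 50), (0.78, 51), (0.8, 58), (0.82, 89), (0.84, 129), (0.86, 134), (0.88, 129), (0.9, 128), (0.92, 129), (0.94, 129), (0.96, 133), (0.98, 131), (1.0, 131), (1.02, 131), (1.04, 134), (1.06, 133)]
top along bar s: [(0.125, 69), (0.128, 70), (0.131, 70), (0.134, 71), (0.137, 70), (0.14, 68), (0.143, 68), (0.146, 71), (0.149, 76), (0.152, 80), (0.155, 83), (0.158, 91), (0.161, 103), (0.164, 117), (0.167, 131), (0.17, 139), (0.173, 144)]
```

Request:
send_rows --targets '[5,0,0.06,-0.03,0,5,0,0.06,-0.03,0,5,0,0.05,-0.03,0,5,0,0,0,0,5,0,0,0,0]'

```text
t: 21.15
ee_pos: [0.5884, -0.0236, 0.1686]
orientation: [2.151, 2.29, 0.001]
force: [-4.3, 2.3, 5.2]
opening: 0.108
gripper_force: 15.0
```

```bash
python3 e.py; python3 lid.py | grep lid; cat > edge.py <<'E'
from h import *
q=(.547,-.0262,.063);d=ld('scene');g=d['color'].astype(np.float32).mean(2)
def L(s,a,y,h): return proj(d,box2w([[.082-s*np.cos(a)+h*np.sin(a),y,.063+s*np.sin(a)+h*np.cos(a)]],q))[0]
o=np.arange(-4,4.6,.5)
for s in np.arange(.05,.156,.015):
    c=L(s,.925,-.087,-.0025);t=L(.15,.925,-.087,-.0025)-L(.05,.925,-.087,-.0025);t/=np.linalg.norm(t);nn=np.array([-t[1],t[0]])
    xy=(c+o[:,None]*nn).astype(np.float32);pr=cv2.remap(g,xy[None,:,0],xy[None,:,1],cv2.INTER_LINEAR)[0]
    print(round(s,3),pr.astype(int).tolist())
print('nn',nn,'shift per +.01 rad at s=.15',(L(.15,.935,-.087,-.0025)-L(.15,.925,-.087,-.0025))@nn)
E
python3 edge.py
```

```text
t 21.15 p [ 0.5884 -0.0236  0.1686] yaw 3.60 z [ 0.001  0.    -1.   ] F [-4.3  2.3  5.2] M [0.34 0.78 0.05] op 9.5 gf 15.0 q6 -0.30
lid est from arm 0.9063921906959659 r 0.12763998342784527
lid y -0.04 [(0.72, 48), (0.74, 51), (0.76, 52), (0.78, 51), (0.8, 52), (0.82, 51), (0.84, 52), (0.86, 55), (0.88, 82), (0.9, 116), (0.92, 138), (0.94, 137), (0.96, 124), (0.98, 119), (1.0, 94), (1.02, 69), (1.04, 58), (1.06, 51)]
lid y -0.05 [(0.72, 52), (0.74, 51), (0.76, 52), (0.78, 50), (0.8, 50), (0.82, 51), (0.84, 50), (0.86, 60), (0.88, 104), (0.9, 150), (0.92, 158), (0.94, 155), (0.96, 153), (0.98, 144), (1.0, 131), (1.02, 102), (1.04, 69), (1.06, 54)]
lid y -0.06 [(0.72, 51), (0.74, 49), (0.76, 52), (0.78, 52), (0.8, 52), (0.82, 50), (0.84, 50), (0.86, 65), (0.88, 106), (0.9, 139), (0.92, 132), (0.94, 126), (0.96, 130), (0.98, 132), (1.0, 127), (1.02, 103), (1.04, 72), (1.06, 69)]
lid y -0.07 [(0.72, 52), (0.74, 52), (0.76, 52), (0.78, 52), (0.8, 52), (0.82, 53), (0.84, 53), (0.86, 63), (0.88, 96), (0.9, 116), (0.92, 96), (0.94, 77), (0.96, 74), (0.98, 74), (1.0, 72), (1.02, 70), (1.04, 6
[... 265 characters left out ...]
 54, 56, 58, 60, 61, 61, 61, 59, 54, 42, 30, 23, 21, 22, 29, 38]
0.065 [53, 54, 54, 56, 58, 60, 61, 61, 60, 56, 48, 38, 28, 19, 19, 22, 29, 40]
0.08 [52, 53, 55, 58, 61, 62, 63, 63, 61, 58, 51, 40, 31, 25, 21, 24, 34, 48]
0.095 [52, 52, 55, 58, 60, 62, 64, 65, 65, 61, 55, 44, 31, 23, 22, 25, 46, 69]
0.11 [51, 52, 55, 58, 62, 63, 63, 64, 67, 68, 60, 50, 38, 27, 21, 23, 27, 41]
0.125 [55, 56, 59, 63, 64, 63, 62, 61, 60, 57, 51, 40, 30, 23, 21, 21, 25, 32]
0.14 [57, 58, 59, 63, 65, 66, 68, 73, 81, 90, 84, 77, 69, 61, 56, 60, 65, 69]
0.155 [56, 58, 63, 65, 69, 79, 88, 95, 104, 117, 126, 131, 134, 134, 132, 132, 131, 131]
nn [ 0.84853601 -0.52913763] shift per +.01 rad at s=.15 0.4320669717018316
```

Request:
send_rows --targets '[5,0,0.04,-0.015,0,5,0,0,0,0,5,0,0,0,0,5,0,0,0,0,5,0,0,0,0]'

```text
t: 21.75
ee_pos: [0.5899, -0.0235, 0.1691]
orientation: [-2.151, -2.29, -0.001]
force: [-3.8, 3.9, 5.3]
opening: 0.105
gripper_force: 15.0
```

```bash
python3 e.py; python3 lid.py | grep -e 'y -0.05'; python3 edge.py | head -6; python3 bar.py | grep direction
python3 - <<'E'
from h import *
a=ld('scene')
g=a['color'][176:198:2,220:240].mean(2).astype(int)
for r in g: print(r.tolist())
E
```

```text
t 21.75 p [ 0.5899 -0.0235  0.1691] yaw 3.59 z [ 0.  0. -1.] F [-3.8  3.9  5.3] M [0.37 0.83 0.07] op 9.3 gf 15.0 q6 -0.30
lid est from arm 0.9185738672052867 r 0.12761620987959552
lid y -0.05 [(0.72, 50), (0.74, 51), (0.76, 51), (0.78, 52), (0.8, 53), (0.82, 52), (0.84, 53), (0.86, 53), (0.88, 77), (0.9, 129), (0.92, 154), (0.94, 155), (0.96, 150), (0.98, 144), (1.0, 136), (1.02, 117), (1.04, 85), (1.06, 60)]
0.05 [51, 51, 53, 56, 58, 60, 61, 62, 62, 60, 54, 42, 31, 24, 20, 20, 27, 37]
0.065 [52, 52, 52, 54, 57, 59, 61, 61, 60, 56, 49, 38, 28, 22, 21, 23, 29, 40]
0.08 [49, 52, 53, 56, 59, 60, 60, 59, 58, 56, 49, 40, 30, 25, 22, 26, 37, 50]
0.095 [53, 53, 56, 58, 59, 59, 59, 61, 62, 58, 52, 44, 33, 24, 24, 30, 47, 69]
0.11 [54, 55, 55, 57, 60, 63, 63, 63, 62, 59, 53, 44, 34, 24, 19, 21, 24, 39]
0.125 [53, 54, 55, 57, 59, 61, 61, 62, 61, 57, 50, 40, 28, 21, 20, 22, 26, 32]
scene bar angle by direction 0.921
top bar angle by direction 0.998
[78, 140, 159, 159, 158, 157, 159, 147, 118, 80, 68, 70, 74, 66, 66, 66, 66, 72, 80, 85]
[130, 137, 135, 125, 88, 70, 68, 63, 50, 30, 22, 29, 26, 19, 16, 14, 18, 33, 62, 76]
[145, 83, 30, 14, 8, 10, 8, 8, 10, 6, 8, 10, 1, 6, 4, 9, 3, 24, 51, 68]
[157, 135, 71, 12, 4, 6, 7, 7, 7, 8, 5, 1, 3, 7, 2, 7, 10, 26, 43, 66]
[148, 120, 76, 46, 48, 59, 65, 65, 50, 39, 33, 28, 20, 10, 18, 35, 55, 67, 70, 71]
[127, 131, 131, 131, 130, 135, 135, 134, 122, 89, 59, 51, 65, 78, 73, 67, 70, 71, 73, 75]
[138, 140, 137, 138, 139, 135, 137, 139, 131, 101, 65, 59, 86, 122, 130, 125, 128, 130, 123, 110]
[138, 136, 136, 137, 139, 137, 135, 137, 133, 109, 73, 54, 75, 121, 135, 137, 138, 138, 137, 138]
[131, 137, 138, 136, 136, 136, 138, 138, 139, 127, 87, 60, 65, 103, 129, 135, 138, 138, 138, 138]
[82, 114, 130, 137, 138, 137, 138, 139, 136, 131, 100, 67, 60, 90, 123, 138, 140, 136, 139, 138]
[42, 60, 80, 84, 94, 113, 121, 122, 125, 117, 94, 71, 59, 69, 93, 104, 115, 121, 131, 134]
```

```bash
python3 -c "
from plant import finish_job
print(finish_job())"
```

```text
the job is handed in; nothing more can be done
None
```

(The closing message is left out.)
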